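# Gauge the gap of a bench bonding press with a taper gauge

## Robot

A 6-joint arm with a two-finger parallel gripper is mounted at the origin on a cart in front of the work surface, level with it; the furniture and walls round the work are solid. World frame = base frame: x ahead of the robot, y to its left, z up, the work surface at z = 0. Lengths are in mm, angles in rad, forces in N, time in s.
With the tool pointing down it reaches from about 350 to 850 mm from the base axis. Payload 8.1 kg.
Tool frame: the origin (TCP) lies at the very end of the fingers, on their centre line; the grasp point (between the pads) lies 19 mm behind it (manip.grasp_offset is the distance from the TCP to the grasp point, in mm); z points along the fingers, y is the direction in which the jaws open and shut (so a half turn about z gives the same grasp; the last joint's range is limited). The gripper opens to 85 mm and grips with 20 to 120 N. Pads are 22 mm wide; open, the fingers measure 114 mm over their backs; the gripper's body (76 mm by 85 mm) begins 54 mm behind the grasp point. The pads swing forward as they close: fully open they stand 13 mm farther back than shut.
Start: joints at [1.132, 0.13, 1.488, -0, 1.523, -0.085], TCP at [207.858, 562.85, 231.292] pointing down, gripper open.
Joint ranges: [-2.96, 2.96], [-0.89, 2.26], [0.02, 2.5], [-1.34, 4.48], [0, 2.73], [-2.66, 2.66]. Speed limits (rad/s): [2.39, 2.39, 2.79, 3.14, 3.14, 3.14].

## Interface

Orientations are given as a unit quaternion [w, x, y, z].
In Python, from cell import manip gives the robot as it stands. The module is installed in compiled form; this text tells all that it offers.
- The arm moves only by the tool step_arm, never from a script. Its argument "commands" is a list of rows, each a list of 7 numbers: the turn, a rotation vector about the tool's x, y, z in rad, then the shift along the tool's x, y, z in m, then the opening, from 0 (shut) to 1 (fully open). In form: [[ax, ay, az, x, y, z, gripper], ...]. A call has 1 to 12 rows; each row shifts and turns the pose as measured when the row begins, along the tool's axes as they then stand; what a row does not reach is not made up. A row lasts 1/12 s, in which the tool goes at most 41.7 mm and 7.16 degrees, less where a joint would pass 70% of its speed; a pose out of reach is approached as far as the arm can. A call is refused whole if a number of a shift passes 0.0417 or a number of a turn 0.125, either way. A call with a gripper value outside its range is refused whole. The fingers move at their own pace and stop on an object; the grip force is fixed at half the most. Time passes only in rows, so rows that do not move let the fingers close. It gives the time, the measured TCP pose, the force and the opening at its end, in the units of the state.
- manip.state(): the state, without advancing time (a new reading comes with each control period).
- manip.read_camera(name): name is "scene" or "top" or "wrist"; returns a dict with "image" (400x640x3 uint8, red, green, blue), "fx", "fy", "cx", "cy" (pixels), "k1" (the pictures are not rectified: a ray, as slopes to the right and down, at radius r is drawn at 1 + k1 r^2 times it, then the intrinsics apply), "eye" and "orientation" of the camera in the world; the wrist camera has in their place "T_tool_cam" (4x4, takes a point from camera to tool coordinates, whose origin is the TCP and whose axes are the flange's). Camera axes: x right, y up, looking along -z (the intrinsics and any distortion apply to the point x, -y, -z); pixel columns grow to the right and rows downward; lengths in mm; the calibration is good to about 2 mm. A picture is of the moment at which its call begins: read the wrist's pose just before it. There is no depth.
- manip.finish_job(): hands the job in, once; it reports no verdict.
The state is a dict: "t": time; "joints": joint angles; "joint_velocities": joint speeds; "effort": joint torques, N m; "eef_pos": TCP position; "tcp_rot": TCP orientation; "contact_force": force on the tool from outside, world axes, zero at the start; "moment": the same for the moment, N m; "opening": finger opening in mm.
Only numpy, scipy, OpenCV 4.12 (cv2) and the standard library are available. Lean on these libraries where they do the work, as an engineer would, in place of code of your own. Each camera call takes 0.05 s, during which the arm holds its last target.

## Task

Lower the small press fully by pushing its red-knobbed lever all the way down. Then take the taper gauge by its orange handle and slide its blade, flat on the anvil, straight in from the front between anvil and foot until it drags snugly without being forced, and finish while still holding it there, gripped at that depth. Leave the solder reel, the flux bottle and the cutters where they are.

Things in the scene. Friction and masses are not known exactly. Their poses are not given: they have to be found in the camera images.
- press: Blue and grey bench press, fixed to the bench; base plate 162 x 104 x 12 mm, blue C-frame 52 mm wide, 126 mm high (a steel ram rod stands up to 10 mm higher, 22 mm while raised). Origin on the bench directly under the middle of the foot's front edge; x points from the front (open side) to the column at the back, y to its left, z up. The base runs from x = -62 to +100 mm; the frame over the foot from x = +11 mm back. The gauge enters along +x
- foot_edge (a point): Middle of the lower front edge of the steel foot (36 mm deep in x, 40 mm wide, 11 mm thick, level). The ram carries the foot 20 mm down as the lever is lowered; it then stands 42 mm above the bench, 6 to 9 mm above the anvil. The foot is sprung: it presses with 5.5 N as soon as the blade begins to lift it and gives upward at 2.5 N per mm, up to 8 mm. z up
- anvil_edge (a point): Point on the anvil's level top face, directly under foot_edge. The top is 33 to 36 mm above the bench (set differently each time), 44 mm wide, and runs from 40 mm in front of this point to 44 mm behind it. Axes as press
- lever (a joint): Lever on the press's left side, hinged about the press's x axis: 0 = raised 45 degrees, 1.0 rad = fully down (12 degrees below level). Moves with about 2 to 4 N down on the knob and stays where it is left. The ram and foot go down 20 mm per rad with it, so the gap is right only with the lever against its lower stop
- lever_knob (a point): Centre of the red ball (18 mm) at the end of the lever, 75 mm from its pivot, outward to the press's left; about 149 mm above the bench when raised, 80 mm when down
- lever_pivot (a point): Pivot of the lever: 19 mm along x and 36 mm along y from the press's origin, 96 mm above the bench
- gauge: Taper gauge, 131 mm long, 100 g, standing on its flat underside. Origin on the underside below the handle's middle; x points along the blade to its tip, z up. Upright orange handle 30 (x) x 16 (y) x 50 mm high on a 34 x 32 x 5 mm dark flange. Steel blade 14 mm wide, flat underneath and level with the flange: 14 mm thick at x = 30 mm, tapering evenly to 2 mm at the tip, x = 114 mm (1 mm thicker for each 7 mm)
- gauge_grip (a point): Centre of the orange handle's height, 28 mm above the gauge's underside: the place to grip it, across its 16 mm. Axes as gauge
- gauge_tip (a point): Middle of the blade's tip, 1 mm above its underside. Axes as gauge. Blade friction on anvil and foot about 0.6: pressing down on the anvil drags too, but once the blade begins to lift the foot the drag rises by some 5 to 9 N within a few mm, wherever the gap puts that depth
- foot: The press's steel foot, described at foot_edge (this origin is not on the foot; use the point)
- anvil: The aluminium anvil block, described at anvil_edge
- solder_reel: Loose blue reel of solder, 52 mm across, 33 mm high; origin at the middle of its underside. Leave alone
- flux: Loose amber flux bottle with white cap, 37 mm across, 92 mm high, standing; origin under its middle. Leave alone
- cutters: Loose cutters with orange handles lying flat, 52 x 106 x 12 mm; origin under the middle. Leave alone
There are look-alikes about, which are no part of the job. Of the things like the gauge, leave any that is yellow; of the rest the larger one is meant.

How it is judged:
By the outcome, as a careful person would: the job done as asked, in the order asked, and still so for the second after the job is handed in, while the arm keeps its last pose, push and grip.
It also fails if it takes over 64 s, if anything falls off the work surface, if the arm or the gripper's body presses on something with over 40 N, if the wrist force passes 120 N, or if a joint passes its speed limit or range.

## Working session

There is one attempt and no reset: what is moved stays moved. The work goes in short steps, Python scripts to look and compute and a tool call to move; the robot and the scene stay as the last step left them, time stands still between calls to the robot, and variables do not carry over. Pictures are saved under pics/ and viewed, and the job is handed in when it is done.

Besides the shell and the picture viewer there is one more tool, called after "Call:" as name(argument=value, ...) on one line, values as JSON. step_arm: Moves the arm, as the interface text tells. Its arguments: {"type":"object","properties":{"commands":{"type":"array"}},"required":["commands"]}

```bash
mkdir -p pics; cat > h.py <<'E'
import numpy as np, cv2, json
from scipy.spatial.transform import Rotation as R
from cell import manip
def Rq(q): return R.from_quat([q[1],q[2],q[3],q[0]]).as_matrix()
def snap(name,fn):
    s=manip.state(); c=manip.read_camera(name)
    cv2.imwrite(f'pics/{fn}.png',cv2.cvtColor(np.asarray(c['image']),cv2.COLOR_RGB2BGR))
    d={k:(np.asarray(v).tolist() if not np.isscalar(v) else v) for k,v in c.items() if k!='image'}
    if 'T_tool_cam' in d:
        T=np.array(d['T_tool_cam']); Rt=Rq(s['tcp_rot'])
        d['Rw']=(Rt@T[:3,:3]).tolist(); d['o']=(Rt@T[:3,3]+np.array(s['eef_pos'])).tolist()
    else:
        d['Rw']=Rq(d['orientation']).tolist(); d['o']=d['eye']
    json.dump(d,open(f'pics/{fn}.json','w')); return d
def ld(fn): return json.load(open(f'pics/{fn}.json'))
def ray(d,u,v):
    K=np.array([[d['fx'],0,d['cx']],[0,d['fy'],d['cy']],[0,0,1.]])
    p=cv2.undistortPoints(np.array([[[u,v]]],float),K,np.array([d['k1'],0,0,0.]))[0,0]
    return np.array(d['o']),np.array(d['Rw'])@np.array([p[0],-p[1],-1])
def atz(d,u,v,z):
    o,r=ray(d,u,v); return o+r*(z-o[2])/r[2]
def proj(d,P):
    p=np.array(d['Rw']).T@(np.array(P,float)-np.array(d['o'])); x,y=p[0]/-p[2],-p[1]/-p[2]
    f=1+d['k1']*(x*x+y*y); return np.array([d['fx']*x*f+d['cx'],d['fy']*y*f+d['cy']])
def tri(obs):
    A=np.zeros((3,3));b=np.zeros(3)
    for d,u,v in obs:
        o,r=ray(d,u,v); r=r/np.linalg.norm(r);M=np.eye(3)-np.outer(r,r);A+=M;b+=M@o
    return np.linalg.solve(A,b)
def crop(fn,x0,y0,x1,y1,k,out):
    im=cv2.imread(f'pics/{fn}.png')[y0:y1,x0:x1]; cv2.imwrite(f'pics/{out}.png',cv2.resize(im,None,fx=k,fy=k,interpolation=cv2.INTER_CUBIC))
E
python3 - <<'E'
from h import *
print(manip.state())
for n in ('scene','top','wrist'):
    d=snap(n,n+'0'); print(n,d)
E
```

```text
{'t': 0.0, 'joints': array([ 1.13159292e+00,  1.31174289e-01,  1.48927131e+00, -1.38727758e-05,
        1.52301245e+00, -8.53793774e-02]), 'joint_velocities': array([-1.40270096e-03, -2.47593202e-04, -3.78849365e-05, -1.39958901e-03,
       -7.86517170e-04,  1.41484954e-03]), 'effort': array([-1.89964310e-03, -5.69393992e+01, -5.00549197e+01, -3.24351140e-04,
        1.45446687e-02, -6.75056776e-05]), 'eef_pos': array([207.629203  , 562.3418052 , 230.24097779]), 'tcp_rot': array([-2.35152482e-04,  1.75990220e-01,  9.84391473e-01, -9.02596332e-04]), 'contact_force': array([ 0.45589971, -1.05758798, -0.75484342]), 'moment': array([ 0.01145418, -0.00599024,  0.01812659]), 'opening': 85.60308243768796}
scene {'fx': 361.7914667085483, 'fy': 361.7914667085483, 'cx': 321.35837327028645, 'cy': 200.97440379355083, 'k1': -0.00038105360217223353, 'eye': [15.221190945993872, 487.68716025945986, 477.3963844085592], 'orientation': [-0.2958270805308726, -0.19313939277946277, 0.5046314442344124, 0.7877376586600722], 'Rw': [[-0.7503670267627224, 0.27113984213755293, -0.6028536399101323], [-0.66099668
[... 767 characters left out ...]
st {'fx': 349.92355221243713, 'fy': 349.92355221243713, 'cx': 325.5342736339415, 'cy': 197.1536086416969, 'k1': -8.880879658147473e-05, 'T_tool_cam': [[0.000843377171506063, 0.9628881402731125, 0.26989945912567515, 68.27022154454016], [0.999995025095619, -0.0016324316820429548, 0.0026990648036855375, 1.347448054502265], [0.003039489917340399, 0.26989584007203377, -0.9628847267523003, -142.26277854162112], [0.0, 0.0, 0.0, 1.0]], 'Rw': [[0.34569653115507815, -0.9040045255780671, -0.2515347413017111], [0.9383345468751824, 0.3316948441773085, 0.09750286399247828], [-0.004710253484772458, -0.26973013936259255, 0.9629244339155301]], 'o': [144.17217698221268, 587.5298104554712, 372.62045646754797]}
```

View pics/scene0.png

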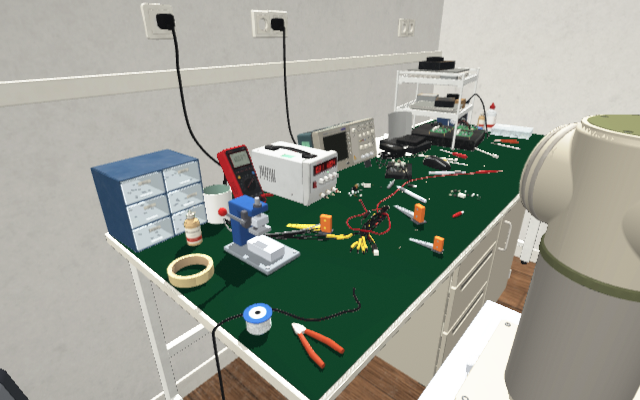

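View pics/top0.png

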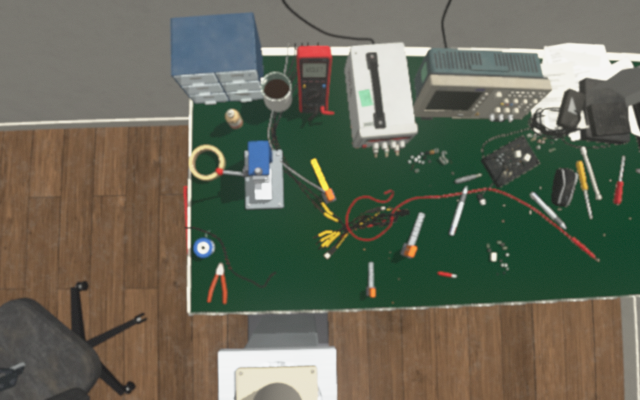

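View pics/wrist0.png

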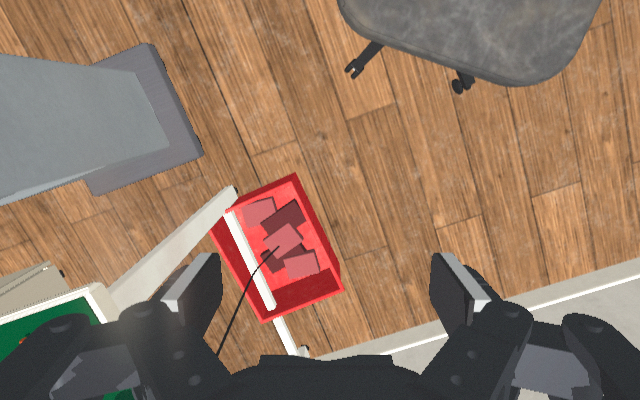

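```bash
python3 - <<'E'
from h import *
crop('top0',180,130,300,220,6,'c1'); crop('top0',300,150,440,310,4,'c2'); crop('scene0',210,180,470,290,3,'c3')
d=ld('top0')
for u,v in [(203,247),(217,290),(322,180),(415,235),(371,280),(264,180),(220,172),(235,120)]: print(u,v,atz(d,u,v,20).round())
E
```

```text
203 247 [433. 191.  20.]
217 290 [318. 154.  20.]
322 180 [ 610. -135.   20.]
415 235 [ 452. -387.   20.]
371 280 [ 334. -261.   20.]
264 180 [613.  25.  20.]
220 172 [637. 146.  20.]
235 120 [784. 105.  20.]
```

View pics/c1.png

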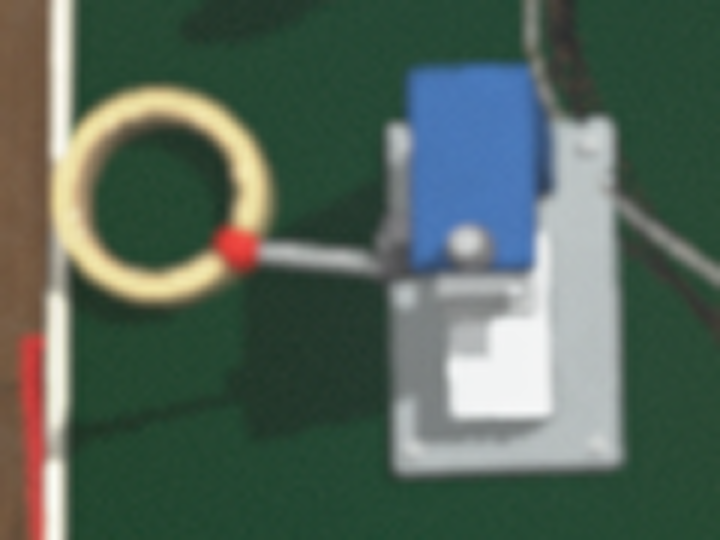

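View pics/c2.png

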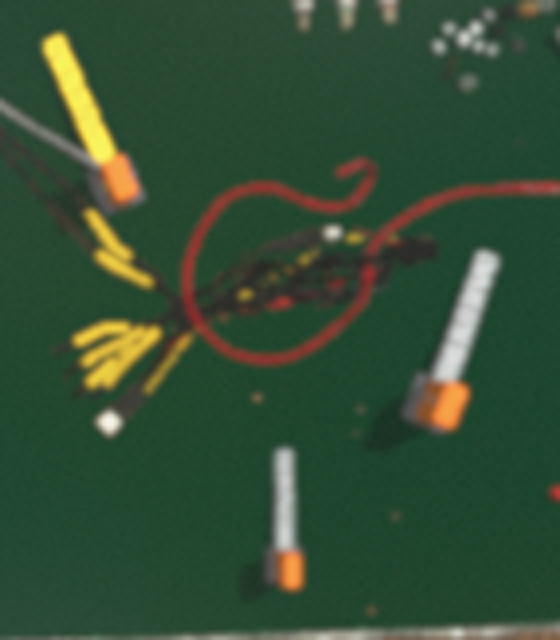

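View pics/c3.png

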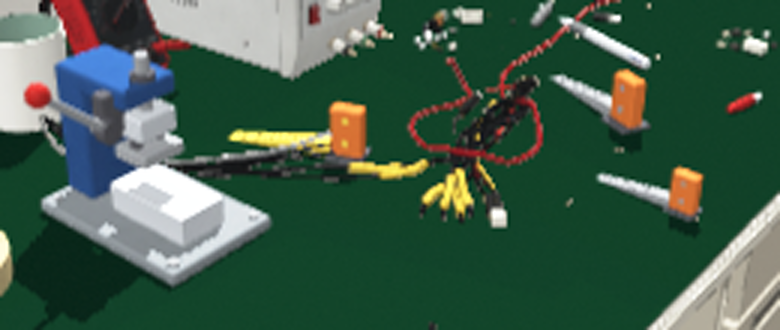

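```bash
python3 - <<'E'
from h import *
d=ld('top0'); s=ld('scene0')
P={}
for n,(u,v),z in [('FL',(393,473),12),('FR',(622,465),12),('BR',(612,118),12),('knob',(238,250),149),('ram',(468,242),148),('frFL',(412,270),126),('frFR',(530,268),126),('frBL',(410,72),126),('frBR',(526,68),126)]:
    p=atz(d,180+u/6,130+v/6,z);P[n]=p;print(n,p.round(1))
v=P['FL']-P['FR'];print('yaw from front edge y', np.degrees(np.arctan2(v[1],v[0]))-90, np.linalg.norm(v))
v=P['BR']-P['FR'];print(np.degrees(np.arctan2(v[1],v[0])),np.linalg.norm(v))
v=P['frBR']-P['frFR'];print(np.degrees(np.arctan2(v[1],v[0])),np.linalg.norm(v))
for n,c,z in [('tip',(486,256),2),('h1',(430,375),55),('h2',(468,383),55),('h3',(458,430),55),('h4',(420,428),55)]:
    p=atz(d,300+c[0]/4,150+c[1]/4,z);print(n,p.round(1))
# scene tri: knob, ram top
kn=(210+37/3,180+95/3); print('knob tri',tri([(d,180+238/6,130+250/6),(s,*kn)]))
print('ram tri',tri([(d,180+468/6,130+242/6),(s,210+141/3,180+52/3)]))
E
```

```text
FL [534.8  77.2  12. ]
FR [536.4 -27.6  12. ]
BR [698.7 -25.1  12. ]
knob [614.7 116.9 149. ]
ram [616.3  25.2 148. ]
frFL [609.1  50.9 126. ]
frFR [609.    2.6 126. ]
frBL [692.2  51.6 126. ]
frBR [693.    3.6 126. ]
yaw from front edge y 0.850822565491768 104.80144627445334
0.8539126237802462 162.30358943158376
0.6424496927142345 83.92767626881643
tip [ 510.8 -413.9    2. ]
h1 [ 430.  -355.1   55. ]
h2 [ 424.  -380.4   55. ]
h3 [ 393.4 -372.3   55. ]
h4 [ 395.4 -346.9   55. ]
knob tri [615.90911286 118.48154272 145.50419938]
ram tri [616.97086817  25.83094838 146.55221373]
```

```bash
cat >> h.py <<'E'
def rem(T,yaw=None):
    s=manip.state(); Rt=Rq(s['tcp_rot']); p=np.array(s['eef_pos'])
    print('t %.2f'%s['t'],'p',p.round(1),'F',np.round(s['contact_force'],1),'M',np.round(s['moment'],2),'open %.1f'%s['opening'])
    print('toolx',Rt[:,0].round(4),'tooly',Rt[:,1].round(4),'z',Rt[:,2].round(4))
    print('shift tool mm',(Rt.T@(np.array(T,float)-p)).round(1))
    if yaw is not None:
        c,q=np.cos(yaw),np.sin(yaw); G=np.array([[-(-q)*-1,c,0],[c,q,0],[0,0,-1]]).T
        G=np.array([[-q,c,0],[c,q,0],[0,0,-1.]]).T
        print('rotvec',R.from_matrix(Rt.T@G).as_rotvec().round(4))
E
python3 -c "
from h import *
rem([615,117,200],np.radians(90.85))"
```

```text
t 0.15 p [207.7 562.4 230.5] F [ 0.1 -1.  -0.1] M [-0.03 -0.06 -0.  ] open 85.5
toolx [-9.380e-01  3.465e-01  1.000e-04] tooly [ 0.3465  0.938  -0.0015] z [-6.0e-04 -1.3e-03 -1.0e+00]
shift tool mm [-536.4 -276.7   30.8]
rotvec [-0.0014 -0.0004 -0.3687]
```

Call:
step_arm(commands=[[0,0,-0.123,0,0,0,0],[0,0,-0.123,0,-0.03,0,0],[0,0,-0.123,0,-0.035,0,0]])

```text
t: 0.4
eef_pos: [196.6, 499.6, 226.3]
tcp_rot: [-0.002, -0.011, 1.0, -0.003]
contact_force: [0.4, 0.0, 0.2]
opening: 51.5
```

```bash
python3 -c "
from h import *
rem([615,117,200],np.radians(90.85))"
```

```text
t 0.40 p [196.6 499.6 226.3] F [0.4 0.  0.2] M [ 0.01  0.01 -0.02] open 51.5
toolx [-0.9998 -0.0217  0.0037] tooly [-0.0217  0.9997 -0.0056] z [-0.0036 -0.0057 -1.    ]
shift tool mm [-410.1 -391.5   26.9]
rotvec [-0.0056 -0.0037  0.0068]
```

Call:
step_arm(commands=[[0,0,0,-0.029,-0.028,0,0],[0,0,0,-0.029,-0.028,0,0],[0,0,0,-0.029,-0.028,0,0],[0,0,0,-0.029,-0.028,0,0],[0,0,0,-0.029,-0.028,0,0],[0,0,0,-0.029,-0.028,0,0],[0,0,0,-0.029,-0.028,0,0],[0,0,0,-0.029,-0.028,0,0],[0,0,0,-0.029,-0.028,0,0],[0,0,0,-0.029,-0.028,0,0],[0,0,0,-0.029,-0.028,0,0],[0,0,0,-0.029,-0.028,0,0]])

```text
t: 1.4
eef_pos: [558.3, 161.4, 222.0]
tcp_rot: [-0.005, -0.022, 1.0, -0.004]
contact_force: [-0.4, 1.4, 1.2]
opening: -0.1
```

```bash
python3 -c "
from h import *
rem([615,117,200],np.radians(90.85))"
```

```text
t 1.40 p [558.3 161.4 222. ] F [-0.4  1.4  1.2] M [ 0.01 -0.02 -0.05] open -0.1
toolx [-0.999  -0.044   0.0096] tooly [-0.044   0.999  -0.0084] z [-0.0092 -0.0088 -0.9999]
shift tool mm [-54.9 -46.6  21.9]
rotvec [-0.0086 -0.0095  0.0292]
```

Call:
step_arm(commands=[[-0.009,-0.009,0.03,-0.005,-0.02,0,0],[0,0,0,0,0,0,0]])

```text
t: 1.57
eef_pos: [568.6, 134.4, 219.9]
tcp_rot: [-0.001, -0.003, 1.0, -0.001]
contact_force: [-0.7, -0.2, 0.3]
opening: 0.1
```

```bash
python3 -c "
from h import *
rem([615,117,200],np.radians(90.85))
snap('wrist','w1')"
```

```text
t 1.57 p [568.6 134.4 219.9] F [-0.7 -0.2  0.3] M [-0.   -0.02 -0.02] open 0.1
toolx [-1.     -0.0067  0.0016] tooly [-0.0067  1.     -0.0019] z [-0.0016 -0.0019 -1.    ]
shift tool mm [-46.3 -17.6  19.9]
rotvec [-0.0019 -0.0016 -0.0081]
```

View pics/w1.png

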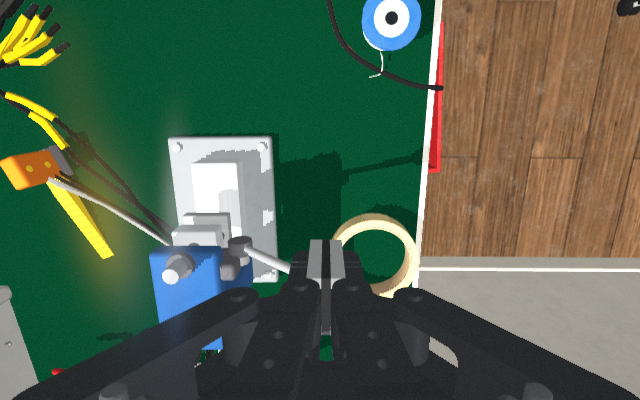

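```bash
python3 -c "
from h import *
crop('w1',140,110,310,350,3.3,'w1c')
d=ld('w1')
for u,v in [(168,137),(271,135)]: print(atz(d,u,v,12).round(1))
"
```

```text
[537.6 -22.5  12. ]
[534.8  80.   12. ]
```

View pics/w1c.png

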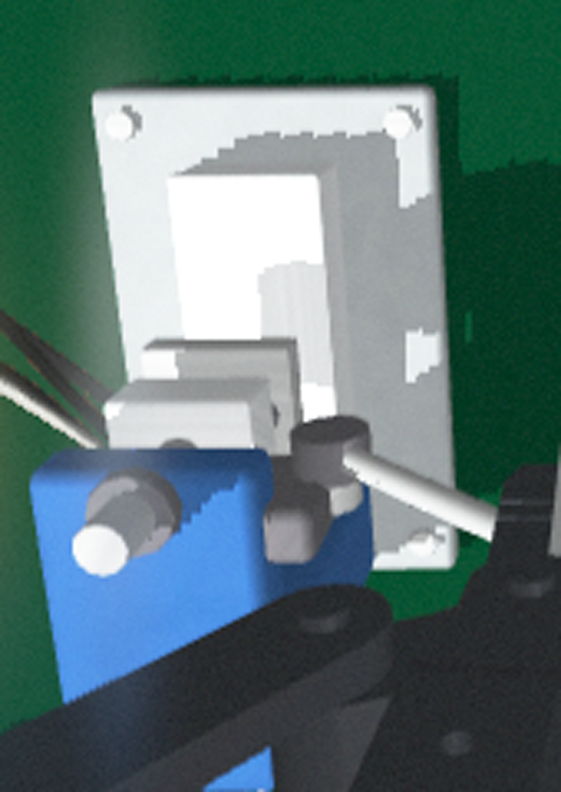

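Call:
step_arm(commands=[[0,0,0,-0.024,-0.009,0.01,0],[0,0,0,-0.022,-0.008,0.015,0],[0,0,-0.008,0,0,0.01,0]])

```text
t: 1.87
eef_pos: [615.4, 120.7, 186.4]
tcp_rot: [0.001, -0.009, 1.0, 0.0]
contact_force: [0.4, 0.3, -0.8]
opening: -0.0
```

```bash
python3 -c "
from h import *
rem([615.5,118,165],np.radians(90.85))"
```

```text
t 1.87 p [615.4 120.7 186.4] F [ 0.4  0.3 -0.8] M [ 0.01 -0.02 -0.03] open -0.0
toolx [-0.9998 -0.018  -0.0012] tooly [-1.800e-02  9.998e-01  3.000e-04] z [ 1.2e-03  3.0e-04 -1.0e+00]
shift tool mm [-0.1 -2.7 21.4]
rotvec [0.0003 0.0012 0.0031]
```

Call:
step_arm(commands=[[0,0,0,0,-0.002,0.01,0],[0,0,0,0,0,0.01,0],[0,0,0,0,0.001,0.01,0],[0,0,0,0,0.002,0.006,0]])

```text
t: 2.2
eef_pos: [613.3, 126.7, 147.8]
tcp_rot: [0.0, -0.011, 1.0, 0.002]
contact_force: [0.1, 4.5, 6.5]
opening: -0.3
```

```bash
python3 -c "
from h import *
rem([615.5,122,150],np.radians(90.85)); snap('scene','s1'); crop('s1',180,160,340,280,5,'s1c')"
```

```text
t 2.20 p [613.3 126.7 147.8] F [0.1 4.5 6.5] M [ 0.86 -0.08  0.02] open -0.3
toolx [-9.998e-01 -2.230e-02 -8.000e-04] tooly [-0.0223  0.9997  0.0038] z [ 7.0e-04  3.8e-03 -1.0e+00]
shift tool mm [-2.1 -4.8 -2.2]
rotvec [0.0038 0.0007 0.0074]
```

View pics/s1c.png

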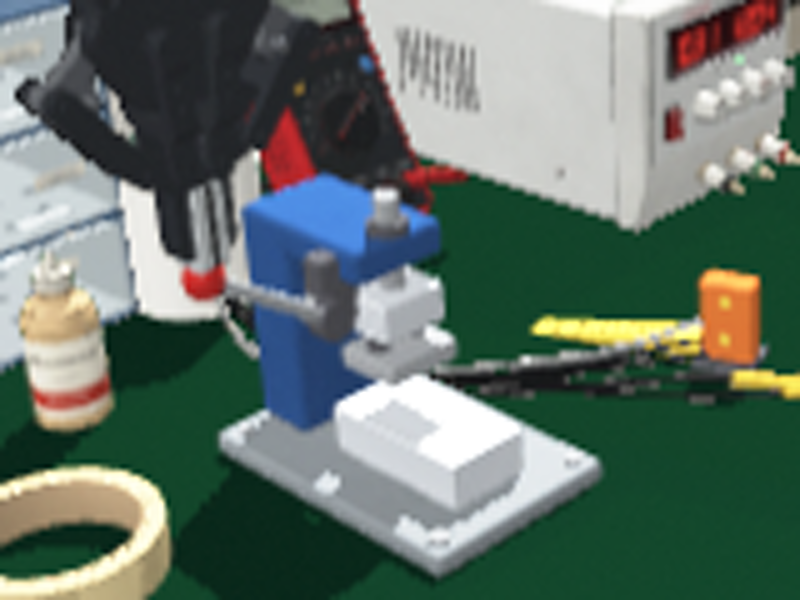

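Call:
step_arm(commands=[[0,0,0,-0.001,0.002,0.008,0],[0,0,0,-0.001,0.003,0.008,0],[0,0,0,0,0.002,0.008,0],[0,0,0,0,0.001,0.008,0],[0,0,0,0,0,0.008,0]])

```text
t: 2.67
eef_pos: [614.1, 141.5, 108.3]
tcp_rot: [0.003, -0.014, 1.0, 0.003]
contact_force: [0.3, 1.2, 2.0]
opening: 0.1
```

```bash
python3 -c "
from h import *
rem([615.5,137,90],np.radians(90.85))"
```

```text
t 2.67 p [614.1 141.5 108.3] F [0.3 1.2 2. ] M [ 0.31 -0.03 -0.03] open 0.1
toolx [-0.9996 -0.0278 -0.0061] tooly [-0.0279  0.9996  0.0068] z [ 0.0059  0.007  -1.    ]
shift tool mm [-1.1 -4.6 18.3]
rotvec [0.0069 0.006  0.013 ]
```

Call:
step_arm(commands=[[0.006,0.006,0.012,-0.001,-0.001,0.007,0],[0,0,0,0,-0.002,0.006,0],[0,0,0,0,-0.001,0.004,0],[0,0,0,0,0,0.003,0]])

```text
t: 3.0
eef_pos: [614.9, 137.7, 87.1]
tcp_rot: [-0.001, -0.008, 1.0, 0.0]
contact_force: [-17.8, 0.8, 43.2]
opening: 0.0
```

```bash
python3 -c "
from h import *
rem([615.5,137,90],np.radians(90.85))"
```

```text
t 3.00 p [614.9 137.7  87.1] F [-17.8   0.8  43.2] M [ 0.17  2.99 -0.03] open 0.0
toolx [-0.9999 -0.0151  0.0014] tooly [-1.510e-02  9.999e-01  4.000e-04] z [-1.4e-03  3.0e-04 -1.0e+00]
shift tool mm [-0.6 -0.7 -2.9]
rotvec [ 0.0004 -0.0014  0.0002]
```

Call:
step_arm(commands=[[0,0,0,0,0,-0.01,0],[0,0,0,0,0.003,-0.03,0],[0,0,0,0,0.003,-0.036,0],[0,0,0,0,0,-0.036,0],[0,0,0,0.01,0,-0.02,0]])

```text
t: 3.42
eef_pos: [601.1, 139.4, 213.7]
tcp_rot: [-0.009, -0.006, 1.0, -0.002]
contact_force: [0.3, 0.2, 1.0]
opening: 0.1
```

```bash
python3 -c "
from h import *
rem([480,-50,220],np.radians(90.85)); snap('scene','s2'); crop('s2',180,160,340,280,5,'s2c'); snap('wrist','w2')"
```

```text
t 3.42 p [601.1 139.4 213.7] F [0.3 0.2 1. ] M [ 0.02 -0.07 -0.05] open 0.1
toolx [-0.9998 -0.0114  0.0182] tooly [-0.0115  0.9999 -0.0047] z [-0.0182 -0.0049 -0.9998]
shift tool mm [ 123.3 -188.    -3.2]
rotvec [-0.0046 -0.0182 -0.0034]
```

View pics/s2c.png

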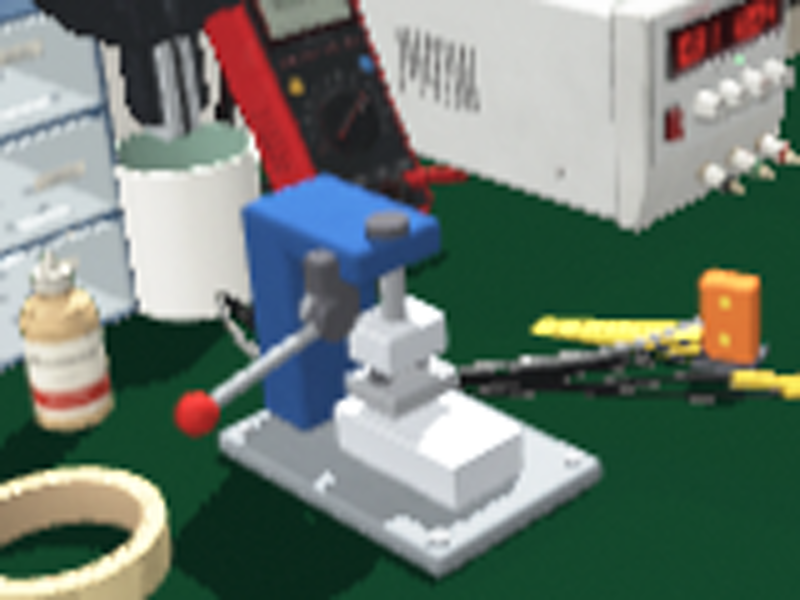

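View pics/w2.png

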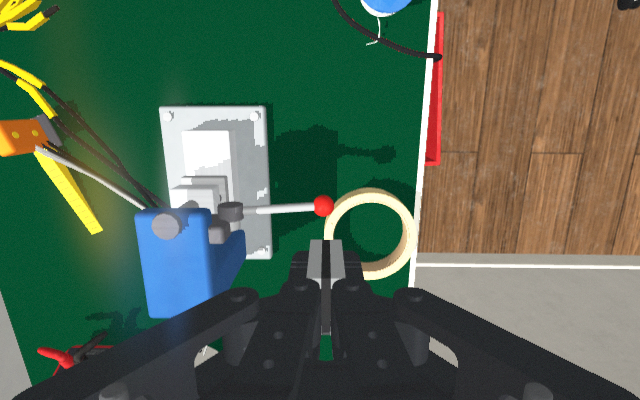

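```bash
python3 -c "
from h import *
print(tri([(ld('w2'),324,206),(ld('s2'),219.6,242.6)]))
d=ld('w2'); print(atz(d,160,107,12),atz(d,267,104,12))
rem([420,-345,200],np.radians(90.85))
"
```

```text
[615.89793228 137.44728764  79.80656997]
[539.05842122 -21.83725374  12.        ] [534.94096674  81.94639164  12.        ]
t 3.52 p [601.1 139.8 215.1] F [1.5 0.2 0.1] M [-0.01 -0.03  0.07] open 0.5
toolx [-0.9998 -0.0118  0.015 ] tooly [-0.0119  0.9999 -0.004 ] z [-0.0149 -0.0042 -0.9999]
shift tool mm [ 186.6 -482.5   19.9]
rotvec [-0.004 -0.015 -0.003]
```

Call:
step_arm(commands=[[0,0,0,0.015,-0.037,0,1],[0,0,0,0.015,-0.037,0,1],[0,0,0,0.015,-0.037,0,1],[0,0,0,0.015,-0.037,0,1],[0,0,0,0.015,-0.037,0,1],[0,0,0,0.015,-0.037,0,1],[0,0,0,0.015,-0.037,0,1],[0,0,0,0.015,-0.037,0,1],[0,0,0,0.015,-0.037,0,1],[0,0,0,0.015,-0.037,0,1]])

```text
t: 4.35
eef_pos: [446.8, -240.0, 204.5]
tcp_rot: [-0.015, -0.01, 1.0, -0.001]
contact_force: [-0.1, -0.3, -0.5]
opening: 85.4
```

```bash
python3 -c "
from h import *
rem([410,-345,200],np.radians(63.4))"
```

```text
t 4.35 p [ 446.8 -240.   204.5] F [-0.1 -0.3 -0.5] M [ 0.01 -0.07 -0.01] open 85.4
toolx [-0.9993 -0.0192  0.0306] tooly [-0.0193  0.9998 -0.0019] z [-0.0305 -0.0025 -0.9995]
shift tool mm [  38.6 -104.3    5.9]
rotvec [-0.0093 -0.0295  0.4835]
```

Call:
step_arm(commands=[[-0.009,-0.029,0.121,0.01,-0.025,0,1],[0,0,0.121,0,-0.03,0,1],[0,0,0.121,0,-0.025,0,1],[0,0,0.121,0.01,-0.01,0,1],[0,0,0,0,0,0,1]])

```text
t: 4.77
eef_pos: [404.8, -337.3, 196.1]
tcp_rot: [-0.006, 0.243, 0.97, 0.003]
contact_force: [0.2, 0.1, -0.9]
opening: 85.3
```

```bash
python3 -c "
from h import *
rem([410,-345,200],np.radians(63.4)); snap('wrist','w3')"
```

```text
t 4.77 p [ 404.8 -337.3  196.1] F [ 0.2  0.1 -0.9] M [-0.   -0.   -0.01] open 85.3
toolx [-0.8817  0.4716  0.013 ] tooly [0.4717 0.8818 0.0021] z [-0.0105  0.008  -0.9999]
shift tool mm [-8.2 -4.3 -4. ]
rotvec [ 0.0023 -0.013  -0.0269]
```

View pics/w3.png

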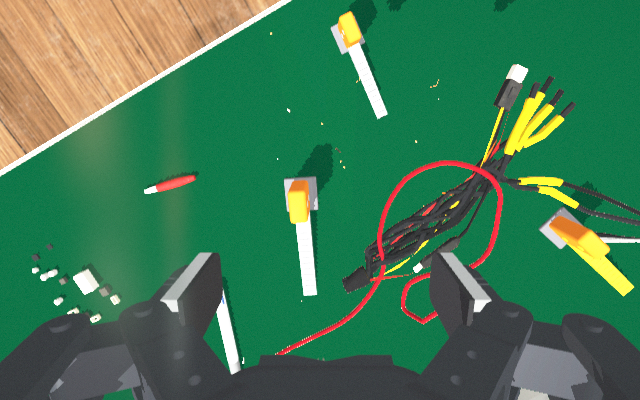

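```bash
python3 -c "
from h import *
crop('w3',260,160,350,310,5,'w3c');crop('w3',320,0,400,130,4,'w3d')"
```

```text
(no output)
```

View pics/w3c.png

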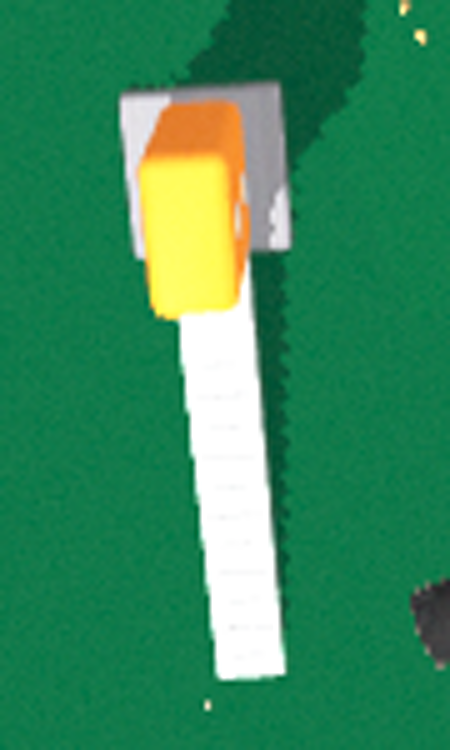

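View pics/w3d.png

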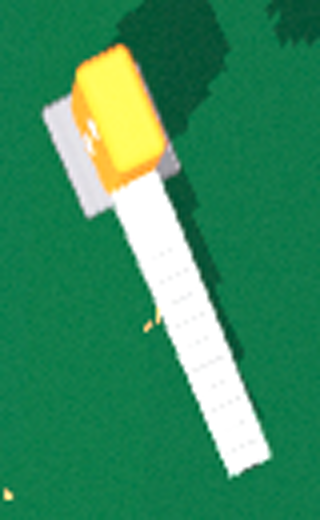

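```bash
python3 -c "
from h import *
d=ld('w3')
g=lambda u,v,z:atz(d,260+u/5,160+v/5,z)[:2]
F=[g(120,95,5),g(280,83,5),g(290,248,5),g(133,258,5)]; fc=sum(F)/4
tip=(g(217,678,1)+g(285,675,1))/2
print('flange',np.round(F,1),fc,[np.linalg.norm(F[i]-F[(i+1)%4]) for i in range(4)])
H=[g(142,160,55),g(227,153,55),g(238,305,55),g(155,318,55)]; hc=sum(H)/4
print('handle top',hc,[np.linalg.norm(H[i]-H[(i+1)%4]) for i in range(4)])
v=tip-fc;print('tip',tip,np.linalg.norm(v),np.degrees(np.arctan2(v[1],v[0])))
v=tip-hc;print(np.linalg.norm(v),np.degrees(np.arctan2(v[1],v[0])))
g2=lambda u,v,z:atz(d,320+u/4,v/4,z)[:2]
print('small', np.linalg.norm((g2(230,475,1)+g2(270,457,1))/2-(g2(43,110,5)+g2(180,170,5))/2))
rem([*fc,60],np.radians(63.4))
"
```

```text
flange [[ 389.8 -374.3]
 [ 402.4 -345.7]
 [ 432.9 -359.9]
 [ 419.9 -388.6]] [ 411.27103771 -367.141228  ] [np.float64(31.3187751766479), np.float64(33.61186264860297), np.float64(31.476362485026943), np.float64(33.310508004292736)]
handle top [ 409.99432437 -365.47311353] [np.float64(14.309252421465452), np.float64(26.852467686214343), np.float64(14.47097206246202), np.float64(27.995509814448553)]
tip [ 515.11555563 -414.11376186] 113.97413232555809 -24.33891522318934
115.8291238570626 -24.83045397144674
small 77.81959486028052
t 4.82 p [ 405.5 -336.7  195.9] F [-0.1 -0.1  0.1] M [ 0.02  0.03 -0.01] open 85.3
toolx [-0.8848  0.4657  0.0128] tooly [0.4658 0.8849 0.0026] z [-0.0101  0.0082 -0.9999]
shift tool mm [-21.  -24.7 135.6]
rotvec [ 0.0027 -0.0127 -0.0203]
```

Call:
step_arm(commands=[[0.003,-0.013,-0.058,-0.01,-0.012,0.02,1],[0,0,0,-0.01,-0.012,0.025,1],[0,0,0,0,0,0.03,1]])

```text
t: 5.07
eef_pos: [417.1, -370.4, 124.9]
tcp_rot: [0.006, 0.205, 0.979, -0.004]
contact_force: [0.7, -0.4, -0.1]
opening: 85.7
```

```bash
python3 -c "
from h import *
rem([411,-366.8,60],np.radians(65.6)); snap('wrist','w4')"
```

```text
t 5.07 p [ 417.1 -370.4  124.9] F [ 0.7 -0.4 -0.1] M [-0.05  0.01 -0.02] open 85.7
toolx [-0.916   0.401  -0.0124] tooly [ 0.4011  0.916  -0.0046] z [ 0.0096 -0.0092 -0.9999]
shift tool mm [ 7.8  1.1 64.8]
rotvec [-0.0045  0.0125  0.0132]
```

View pics/w4.png

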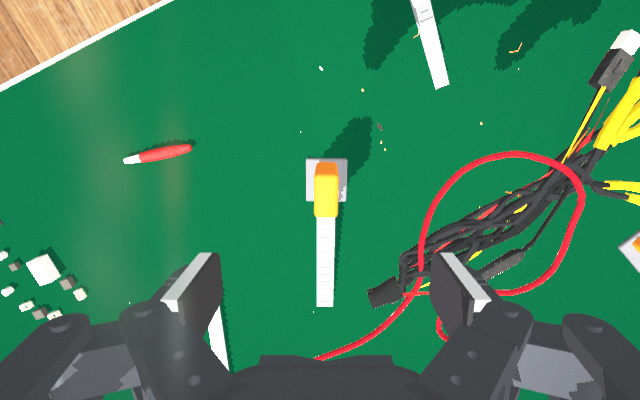

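Call:
step_arm(commands=[[-0.004,0.012,0.012,0.007,0.001,0.03,1],[0,0,0,0,0,0.03,1],[0,0,0,0,0,0.02,1]])

```text
t: 5.37
eef_pos: [409.4, -360.2, 35.2]
tcp_rot: [-0.004, 0.205, 0.979, 0.003]
contact_force: [0.2, -0.3, -0.3]
opening: 85.3
```

```bash
python3 -c "
from h import *
rem([411,-366.8,10],np.radians(65.6)); snap('wrist','w5')"
```

```text
t 5.37 p [ 409.4 -360.2   35.2] F [ 0.2 -0.3 -0.3] M [-0.05  0.    0.01] open 85.3
toolx [-0.9158  0.4014  0.0092] tooly [0.4015 0.9159 0.0045] z [-0.0066  0.0078 -0.9999]
shift tool mm [-4.3 -5.5 25.2]
rotvec [ 0.0045 -0.0092  0.0128]
```

View pics/w5.png

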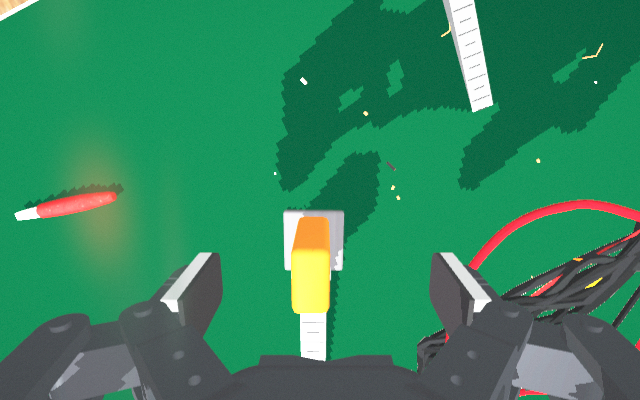

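Call:
step_arm(commands=[[0.0045,-0.009,0.0,-0.004,-0.005,0.008,1],[0,0,0,0,0,0.008,1],[0,0,0,0,0,0.003,1],[0,0,0,0,0,0,1]])

```text
t: 5.75
eef_pos: [408.5, -359.1, 9.7]
tcp_rot: [-0.006, 0.2, 0.98, 0.004]
contact_force: [0.3, -0.7, -0.3]
opening: 85.4
```

```bash
python3 -c "
from h import *
rem([411,-366.8,9.5],np.radians(65.6)); snap('wrist','w6');
d=ld('w6');crop('w6',200,170,440,370,3.3,'w6c')"
```

```text
t 5.75 p [ 408.5 -359.1    9.7] F [ 0.3 -0.7 -0.3] M [-0.03  0.01 -0.06] open 85.4
toolx [-0.9201  0.3916  0.0129] tooly [0.3917 0.9201 0.0061] z [-0.0095  0.0106 -0.9999]
shift tool mm [-5.3 -6.1  0.1]
rotvec [ 0.0059 -0.013   0.0234]
```

View pics/w6c.png

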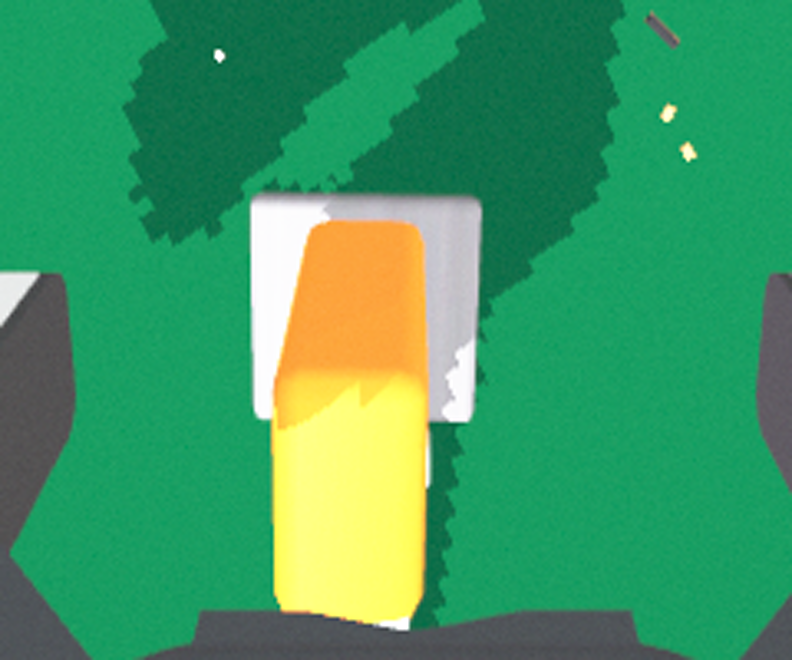

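```bash
python3 -c "
from h import *
d=ld('w6')
g=lambda u,v,z:atz(d,200+u/3.3,170+v/3.3,z)[:2]
F=[g(250,197,5),g(481,200,5),g(474,421,5),g(257,417,5)]; fc=sum(F)/4
print(np.round(F,1),fc,[np.linalg.norm(F[i]-F[(i+1)%4]) for i in range(4)])
v=F[3]+F[2]-F[0]-F[1]; yaw=np.degrees(np.arctan2(v[1],v[0])); print(yaw)
H=[g(278,372,55),g(424,372,55),g(412,612,55),g(280,608,55)]; print(sum(H)/4)
rem([*fc,10],np.radians(90+yaw))"
```

```text
[[ 389.2 -374.1]
 [ 401.9 -345.4]
 [ 432.7 -359. ]
 [ 419.9 -387.4]] [ 410.89659916 -366.45094043] [np.float64(31.38945645514578), np.float64(33.686032028705995), np.float64(31.113588256721286), np.float64(33.452551440710785)]
-23.631254127010905
[ 406.50763362 -364.27927083]
t 5.80 p [ 408.8 -359.3   10.2] F [ 0.2  0.4 -0.5] M [-0.02 -0.02  0.06] open 85.2
toolx [-0.92    0.3917  0.0123] tooly [0.3918 0.92   0.0059] z [-0.009   0.0102 -0.9999]
shift tool mm [-4.7 -5.7  0.1]
rotvec [ 0.0058 -0.0123  0.0099]
```

Call:
step_arm(commands=[[0.006,-0.012,0.012,-0.005,-0.006,0,1],[0,0,0,0,0,0,1]])

```text
t: 5.97
eef_pos: [412.5, -368.0, 12.2]
tcp_rot: [0.001, 0.206, 0.979, -0.001]
contact_force: [-0.7, -0.6, -0.3]
opening: 85.4
```

```bash
python3 -c "
from h import *
rem([410.9,-366.5,10],np.radians(65.9))"
```

```text
t 5.97 p [ 412.5 -368.    12.2] F [-0.7 -0.6 -0.3] M [-0.06 -0.    0.  ] open 85.4
toolx [-0.9154  0.4024 -0.0031] tooly [ 0.4024  0.9154 -0.0018] z [ 0.0021 -0.0029 -1.    ]
shift tool mm [2.1 0.7 2.2]
rotvec [-0.0018  0.0031  0.0064]
```

Call:
step_arm(commands=[[-0.002,0.003,0.004,0.002,0,0.002,1],[0,0,0,0,0,0,0],[0,0,0,0,0,0,0],[0,0,0,0,0,0,0],[0,0,0,0,0,0,0],[0,0,0,0,0,0,0],[0,0,0,0,0,0,0],[0,0,0,0,0,0,0]])

```text
t: 6.63
eef_pos: [412.1, -369.4, 13.5]
tcp_rot: [0.002, 0.208, 0.978, -0.001]
contact_force: [-0.2, -0.5, -1.2]
opening: 15.1
```

```bash
python3 -c "
from h import *
rem([410.9,-366.5,10],np.radians(65.9))"
```

```text
t 6.63 p [ 412.1 -369.4   13.5] F [-0.2 -0.5 -1.2] M [ 0.    0.03 -0.02] open 15.1
toolx [-0.9134  0.4071 -0.005 ] tooly [ 0.4071  0.9134 -0.0016] z [ 0.0039 -0.0035 -1.    ]
shift tool mm [2.3 2.1 3.5]
rotvec [-0.0016  0.005   0.0013]
```

Call:
step_arm(commands=[[-0.001,0.005,0,0,0,-0.02,0],[0,0,0,0,0,-0.03,0],[0,0,0,0,0,-0.03,0],[0,0,0,0,0.01,-0.015,0],[0,0,0,0,0,0,0]])

```text
t: 7.05
eef_pos: [413.4, -357.2, 107.9]
tcp_rot: [-0.004, 0.208, 0.978, 0.003]
contact_force: [1.0, -0.2, -0.3]
opening: 15.1
```

```bash
python3 -c "
from h import *
rem([440,24,110],np.radians(90.85)); snap('wrist','w7')"
```

```text
t 7.05 p [ 413.4 -357.2  107.9] F [ 1.  -0.2 -0.3] M [-0.05  0.04  0.02] open 15.1
toolx [-0.9131  0.4076  0.009 ] tooly [0.4077 0.9131 0.0033] z [-0.0068  0.0066 -1.    ]
shift tool mm [1.312e+02 3.590e+02 3.000e-01]
rotvec [ 0.0052 -0.0081 -0.4347]
```

View pics/w7.png

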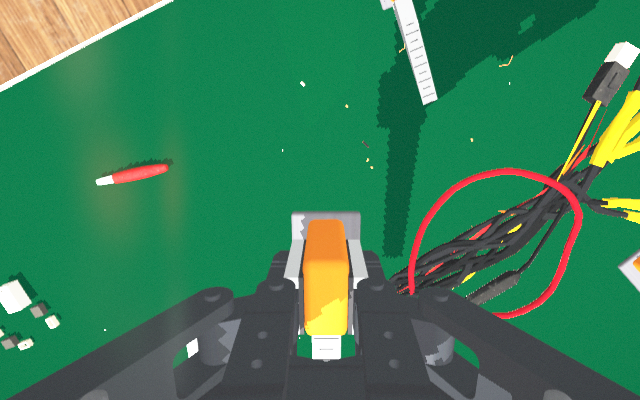

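Call:
step_arm(commands=[[0.004,-0.008,-0.1,0.015,0.03,0,0],[0,0,-0.1,0.01,0.035,0,0],[0,0,-0.1,0.006,0.036,0,0],[0,0,-0.1,0,0.036,0,0],[0,0,0,0,0.036,0,0],[0,0,0,0,0.036,0,0],[0,0,0,0,0.036,0,0]])

```text
t: 7.68
eef_pos: [413.1, -104.9, 94.6]
tcp_rot: [-0.006, 0.004, 1.0, 0.001]
contact_force: [0.7, -0.6, 0.1]
opening: 15.2
```

```bash
python3 -c "
from h import *
rem([440,24,100],np.radians(90.85))"
```

```text
t 7.68 p [ 413.1 -104.9   94.6] F [ 0.7 -0.6  0.1] M [ 0.04 -0.03 -0.04] open 15.2
toolx [-0.9999  0.0083  0.0123] tooly [0.0083 1.     0.0016] z [-0.0123  0.0017 -0.9999]
shift tool mm [-25.7 129.1  -5.5]
rotvec [ 0.0018 -0.0123 -0.0231]
```

Call:
step_arm(commands=[[0.002,-0.012,-0.023,-0.008,0.036,-0.003,0],[0,0,0,-0.008,0.036,-0.003,0],[0,0,0,-0.005,0.035,0,0],[0,0,0,0,0.012,0,0],[0,0,0,0,0,0,0]])

```text
t: 8.1
eef_pos: [426.9, 25.1, 91.4]
tcp_rot: [-0.005, -0.01, 1.0, 0.001]
contact_force: [-0.1, -0.1, -0.5]
opening: 15.2
```

```bash
python3 -c "
from h import *
rem([440,25,85],np.radians(90.85));snap('wrist','w8');snap('top','t8');snap('scene','s8');crop('s8',180,160,380,300,4,'s8c');crop('t8',210,130,310,290,4,'t8c')"
```

```text
t 8.10 p [426.9  25.1  91.4] F [-0.1 -0.1 -0.5] M [-0.04 -0.03  0.08] open 15.2
toolx [-0.9997 -0.0204  0.0109] tooly [-0.0204  0.9998  0.0029] z [-0.0109  0.0027 -0.9999]
shift tool mm [-13.2  -0.4   6.3]
rotvec [ 0.0029 -0.0109  0.0056]
```

View pics/w8.png

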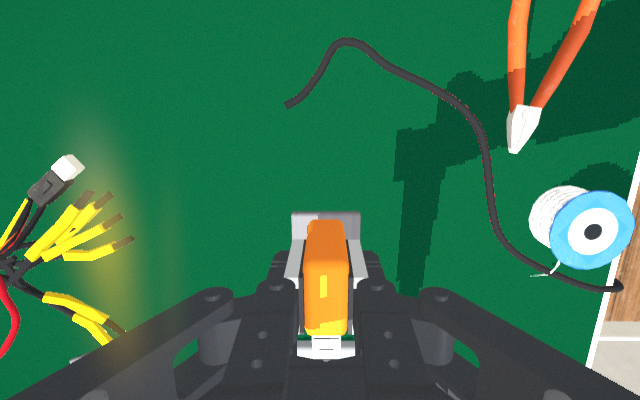

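View pics/s8c.png

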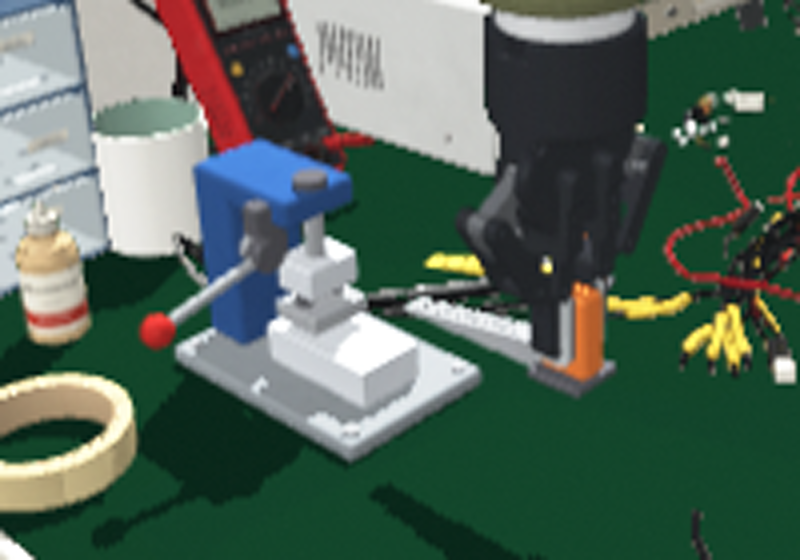

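View pics/t8c.png

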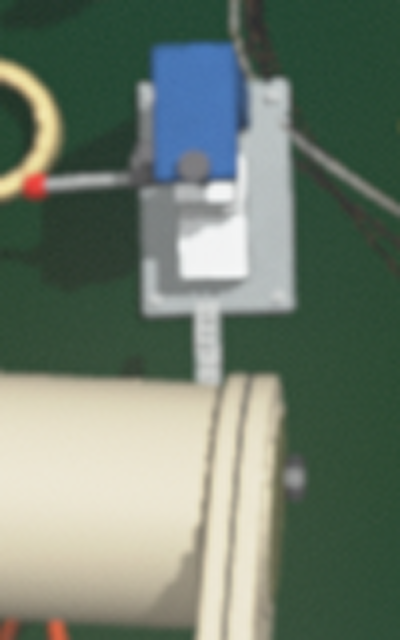

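```bash
python3 -c "
from h import *
d=ld('t8'); g=lambda u,v,z:atz(d,210+u/4,130+v/4,z)[:2].round(1)
print('tip',g(207,302,79)); print('blade near',g(208,380,86))
print('anvil front L,R',g(179,279,35),g(247,279,35))
print('base front',g(142,315,12),g(293,312,12))
print('ram',g(193,165,136))
s=ld('s8'); q=lambda u,v:(180+u/4,160+v/4)
print('tip tri',tri([(d,210+207/4,130+302/4),(s,*q(412,303))]))
print('anvil front right top corner tri',tri([(d,210+247/4,130+279/4),(s,*q(416,347))]), tri([(d,210+179/4,130+279/4),(s,*q(362,373))]))
"
```

```text
tip [537.3  24.8]
blade near [487.1  23.9]
anvil front L,R [557.   48.6] [556.1   2.9]
base front [535.1  77.2] [535.  -26.4]
ram [616.2  26.1]
tip tri [537.73938578  25.29851337  76.85018619]
anvil front right top corner tri [557.84288026   4.49819434  30.53059594] [557.06850488  48.6247018   34.73450719]
```

Call:
step_arm(commands=[[0.004,-0.016,0.006,-0.012,0,0.015,0],[0,0,0,0,0,0.014,0],[0,0,0,0,0,0,0],[0,0,0,0,0,0,0]])

```text
t: 8.58
eef_pos: [439.7, 16.8, 61.2]
tcp_rot: [0.003, -0.003, 1.0, -0.002]
contact_force: [0.7, 0.3, -0.3]
opening: 15.2
```

```bash
python3 -c "
from h import *
rem([466,25.3,54],np.radians(90.85))"
```

```text
t 8.58 p [439.7  16.8  61.2] F [ 0.7  0.3 -0.3] M [-0.06 -0.04 -0.02] open 15.2
toolx [-1.     -0.0055 -0.0057] tooly [-0.0055  1.     -0.0042] z [ 0.0058 -0.0041 -1.    ]
shift tool mm [-26.3   8.3   7.3]
rotvec [-0.0042  0.0057 -0.0093]
```

Call:
step_arm(commands=[[-0.002,0,-0.009,-0.013,0.008,0.002,0],[0,0,0,-0.008,0,0.002,0],[0,0,0,0,0,0,0]])

```text
t: 8.83
eef_pos: [461.1, 21.9, 57.8]
tcp_rot: [0.002, -0.005, 1.0, -0.001]
contact_force: [-0.8, 0.3, -0.8]
opening: 15.5
```

```bash
python3 -c "
from h import *
rem([466,25.3,54],np.radians(90.85))"
```

```text
t 8.83 p [461.1  21.9  57.8] F [-0.8  0.3 -0.8] M [ 0.02  0.02 -0.03] open 15.5
toolx [-0.9999 -0.0104 -0.0047] tooly [-0.0104  0.9999 -0.003 ] z [ 0.0047 -0.003  -1.    ]
shift tool mm [-4.9  3.3  3.9]
rotvec [-0.003   0.0047 -0.0044]
```

Call:
step_arm(commands=[[0,0,-0.004,-0.005,0.004,0.003,0],[0,0,0,0,0,0,0]])

```text
t: 9.0
eef_pos: [467.0, 25.0, 55.5]
tcp_rot: [0.003, -0.007, 1.0, -0.002]
contact_force: [0.6, 0.2, -1.8]
opening: 15.1
```

```bash
python3 -c "
from h import *
rem([466,25.3,54],np.radians(90.85)); snap('wrist','w9');snap('top','t9');snap('scene','s9');crop('s9',200,190,360,300,5,'s9c');crop('t9',230,150,300,230,8,'t9c')"
```

```text
t 9.00 p [467.   25.   55.5] F [ 0.6  0.2 -1.8] M [ 0.02 -0.   -0.05] open 15.1
toolx [-0.9999 -0.013  -0.0056] tooly [-0.013   0.9999 -0.0034] z [ 0.0056 -0.0033 -1.    ]
shift tool mm [1.  0.3 1.5]
rotvec [-0.0034  0.0056 -0.0018]
```

View pics/s9c.png

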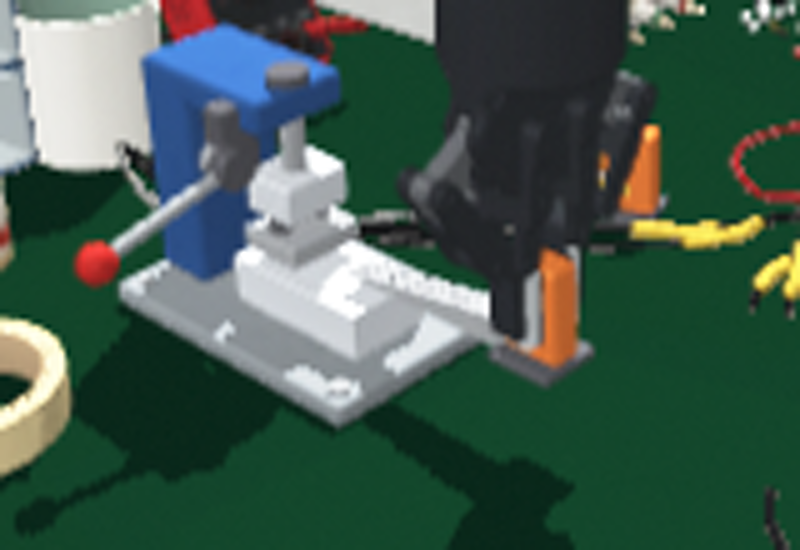

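View pics/t9c.png

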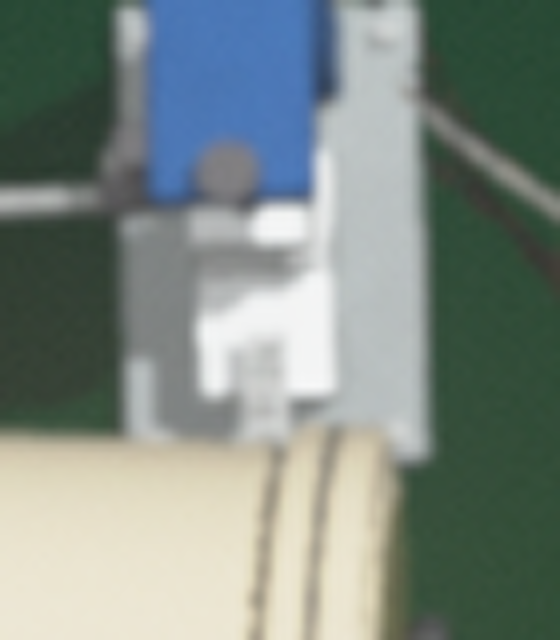

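Call:
step_arm(commands=[[0,0,0,0,0,0.002,0],[0,0,0,0,0,0.001,0],[0,0,0,0,0,0,0]])

```text
t: 9.4
eef_pos: [465.7, 24.9, 52.6]
tcp_rot: [0.002, -0.007, 1.0, -0.002]
contact_force: [0.2, -0.2, -0.7]
opening: 15.4
```

```bash
python3 -c "
from h import *
rem([466,25.3,49],np.radians(90.85))"
```

```text
t 9.40 p [465.7  24.9  52.6] F [ 0.2 -0.2 -0.7] M [-0.04  0.06 -0.06] open 15.4
toolx [-0.9999 -0.0137 -0.0049] tooly [-0.0136  0.9999 -0.0038] z [ 0.005  -0.0037 -1.    ]
shift tool mm [-0.2  0.4  3.6]
rotvec [-0.0038  0.0049 -0.0012]
```

Call:
step_arm(commands=[[0,0,0,0,0,0.001,0],[0,0,0,0,0,0,0]])

```text
t: 9.57
eef_pos: [465.4, 25.0, 51.4]
tcp_rot: [0.002, -0.007, 1.0, -0.002]
contact_force: [0.3, 1.0, -1.0]
opening: 15.3
```

```bash
python3 -c "
from h import *
rem([466,25.3,49],np.radians(90.85))"
```

```text
t 9.57 p [465.4  25.   51.4] F [ 0.3  1.  -1. ] M [ 0.01  0.06 -0.  ] open 15.3
toolx [-0.9999 -0.0138 -0.0047] tooly [-0.0138  0.9999 -0.0037] z [ 0.0047 -0.0037 -1.    ]
shift tool mm [-0.6  0.3  2.4]
rotvec [-0.0037  0.0047 -0.001 ]
```

Call:
step_arm(commands=[[0,0,0,0,0,0.001,0],[0,0,0,0,0,0,0]])

```text
t: 9.73
eef_pos: [465.3, 24.9, 50.3]
tcp_rot: [0.002, -0.007, 1.0, -0.002]
contact_force: [0.4, 0.0, -0.4]
opening: 15.3
```

Call:
step_arm(commands=[[0,0,0,0,0,0.001,0],[0,0,0,0,0,0,0]])

```text
t: 9.9
eef_pos: [465.3, 25.0, 49.1]
tcp_rot: [0.002, -0.007, 1.0, -0.002]
contact_force: [-0.6, 0.9, -1.3]
opening: 15.3
```

Call:
step_arm(commands=[[0,0,0,0,0,0.001,0],[0,0,0,0,0,0,0]])

```text
t: 10.07
eef_pos: [465.5, 24.9, 48.3]
tcp_rot: [0.002, -0.007, 1.0, -0.002]
contact_force: [-1.3, -0.1, 1.6]
opening: 15.4
```

Call:
step_arm(commands=[[0,0,0,0,0,0.0005,0],[0,0,0,0,0,0,0]])

```text
t: 10.23
eef_pos: [465.8, 24.9, 48.2]
tcp_rot: [0.003, -0.007, 1.0, -0.002]
contact_force: [-1.3, -0.2, 2.2]
opening: 15.6
```

```bash
python3 -c "
from h import *
rem([466,25.3,49],np.radians(90.85))"
```

```text
t 10.23 p [465.8  24.9  48.2] F [-1.3 -0.2  2.2] M [-0.03 -0.02  0.  ] open 15.6
toolx [-0.9999 -0.0139 -0.0055] tooly [-0.0139  0.9999 -0.0038] z [ 0.0055 -0.0037 -1.    ]
shift tool mm [-0.2  0.4 -0.8]
rotvec [-0.0038  0.0055 -0.0009]
```

Call:
step_arm(commands=[[0,0,0,-0.006,0,0,0],[0,0,0,-0.006,0,0,0],[0,0,0,-0.005,0,0,0],[0,0,0,0,0,0,0]])

```text
t: 10.57
eef_pos: [484.9, 25.2, 48.6]
tcp_rot: [0.003, -0.007, 1.0, -0.002]
contact_force: [1.4, -0.2, -0.8]
opening: 15.3
```

```bash
python3 -c "
from h import *
rem([522,25.3,48.2],np.radians(90.85))"
```

```text
t 10.57 p [484.9  25.2  48.6] F [ 1.4 -0.2 -0.8] M [-0.01 -0.09  0.02] open 15.3
toolx [-0.9999 -0.0138 -0.0067] tooly [-0.0138  0.9999 -0.0039] z [ 0.0067 -0.0038 -1.    ]
shift tool mm [-37.1  -0.4   0.6]
rotvec [-0.0039  0.0067 -0.001 ]
```

Call:
step_arm(commands=[[0,-0.001,0,-0.005,0,0.0005,0],[0,0,0,-0.006,0,0.0002,0],[0,0,0,-0.005,0,0,0],[0,0,0,0,0,0,0]])

```text
t: 10.9
eef_pos: [503.0, 25.4, 48.5]
tcp_rot: [0.004, -0.007, 1.0, -0.002]
contact_force: [0.3, 1.1, -1.1]
opening: 15.6
```

```bash
python3 -c "
from h import *
rem([522,25.3,48.2],np.radians(90.85));snap('scene','s10');crop('s10',200,190,360,300,5,'s10c')"
```

```text
t 10.90 p [503.   25.4  48.5] F [ 0.3  1.1 -1.1] M [-0.03  0.04  0.05] open 15.6
toolx [-0.9999 -0.0139 -0.0075] tooly [-0.0139  0.9999 -0.004 ] z [ 0.0075 -0.0039 -1.    ]
shift tool mm [-19.   -0.3   0.4]
rotvec [-0.004   0.0075 -0.001 ]
```

View pics/s10c.png

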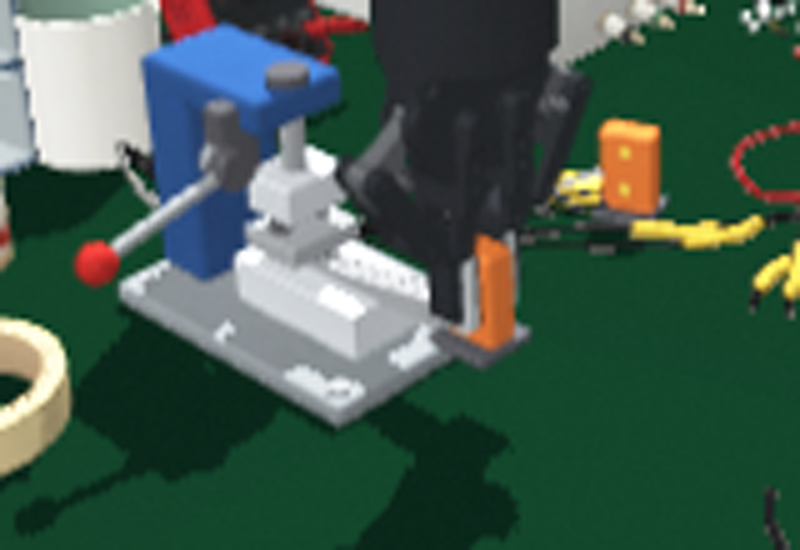

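Call:
step_arm(commands=[[-0.002,0.003,0,-0.002,0,0.0005,0],[0,0,0,-0.002,0,0.0003,0],[0,0,0,-0.002,0,0,0],[0,0,0,0,0,0,0]])

```text
t: 11.28
eef_pos: [508.2, 25.5, 48.6]
tcp_rot: [0.001, -0.007, 1.0, -0.001]
contact_force: [-0.3, -0.6, -0.2]
opening: 15.5
```

```bash
python3 -c "
from h import *
rem([522,25.3,48.2],np.radians(90.85))"
```

```text
t 11.28 p [508.2  25.5  48.6] F [-0.3 -0.6 -0.2] M [-0.01 -0.08  0.04] open 15.5
toolx [-0.9999 -0.0142 -0.002 ] tooly [-0.0142  0.9999 -0.0018] z [ 0.0021 -0.0018 -1.    ]
shift tool mm [-13.8  -0.4   0.5]
rotvec [-0.0018  0.002  -0.0006]
```

Call:
step_arm(commands=[[0,0,0,0,0,0.0006,0],[0,0,0,0,0,0.0,0]])

```text
t: 11.45
eef_pos: [508.2, 25.5, 48.4]
tcp_rot: [0.001, -0.007, 1.0, -0.001]
contact_force: [-1.9, 0.5, 1.6]
opening: 15.5
```

Call:
step_arm(commands=[[0,0,0,-0.001,0,0.0006,0],[0,0,0,-0.001,0,0.0,0],[0,0,0,0,0,0,0]])

```text
t: 11.7
eef_pos: [509.9, 25.5, 48.5]
tcp_rot: [0.001, -0.007, 1.0, -0.001]
contact_force: [0.3, -0.4, -0.0]
opening: 15.3
```

```bash
python3 -c "
from h import *
rem([522,25.3,48.2],np.radians(90.85))"
```

```text
t 11.70 p [509.9  25.5  48.5] F [ 0.3 -0.4 -0. ] M [ 0.08 -0.28  0.02] open 15.3
toolx [-0.9999 -0.0143 -0.0017] tooly [-0.0143  0.9999 -0.0018] z [ 0.0017 -0.0018 -1.    ]
shift tool mm [-12.1  -0.4   0.4]
rotvec [-0.0018  0.0017 -0.0005]
```

Call:
step_arm(commands=[[0,0,0,-0.002,0,0.0003,0],[0,0,0,0,0,0,0]])

```text
t: 11.87
eef_pos: [511.8, 25.5, 48.5]
tcp_rot: [0.001, -0.007, 1.0, -0.001]
contact_force: [0.6, 0.4, 1.5]
opening: 15.2
```

Call:
step_arm(commands=[[0,0,0,-0.002,0,0.0003,0],[0,0,0,0,0,0,0]])

```text
t: 12.03
eef_pos: [513.9, 25.6, 48.5]
tcp_rot: [0.001, -0.007, 1.0, -0.001]
contact_force: [0.6, -0.2, 0.6]
opening: 15.3
```

Call:
step_arm(commands=[[0,0,0,-0.002,0,0.0003,0],[0,0,0,0,0,0,0]])

```text
t: 12.2
eef_pos: [515.9, 25.6, 48.5]
tcp_rot: [0.001, -0.007, 1.0, -0.001]
contact_force: [1.0, -0.0, 1.6]
opening: 15.3
```

Call:
step_arm(commands=[[0,0,0,-0.0015,0,0.0002,0]])

```text
t: 12.28
eef_pos: [517.2, 25.6, 48.4]
tcp_rot: [0.0, -0.007, 1.0, -0.001]
contact_force: [-5.4, 0.2, 7.9]
opening: 15.5
```

Call:
step_arm(commands=[[0,0,0,-0.0015,0,0.0002,0]])

```text
t: 12.37
eef_pos: [518.6, 25.7, 48.4]
tcp_rot: [-0.0, -0.007, 1.0, -0.001]
contact_force: [-6.3, 0.0, 10.2]
opening: 15.4
```

Call:
step_arm(commands=[[0,0,0,-0.0015,0,0.0002,0]])

```text
t: 12.45
eef_pos: [519.9, 25.7, 48.4]
tcp_rot: [-0.0, -0.007, 1.0, -0.001]
contact_force: [-4.5, 0.7, 8.8]
opening: 15.0
```

Call:
step_arm(commands=[[0,0,0,-0.001,0,-0.0003,0]])

```text
t: 12.53
eef_pos: [520.7, 25.7, 48.6]
tcp_rot: [-0.001, -0.007, 1.0, -0.001]
contact_force: [-4.1, -0.1, 4.4]
opening: 15.2
```

Call:
step_arm(commands=[[0,0,0,-0.001,0,0,0]])

```text
t: 12.62
eef_pos: [521.2, 25.8, 48.5]
tcp_rot: [-0.001, -0.007, 1.0, -0.001]
contact_force: [-8.0, -0.1, 8.5]
opening: 15.3
```

Call:
step_arm(commands=[[0,0,0,-0.001,0,0,0]])

```text
t: 12.7
eef_pos: [521.3, 25.7, 48.4]
tcp_rot: [-0.002, -0.007, 1.0, -0.001]
contact_force: [-11.8, -0.0, 12.9]
opening: 15.2
```

```bash
python3 -c "
from h import *
rem([522,25.3,48.2],np.radians(90.85));snap('scene','s11');crop('s11',230,200,330,270,8,'s11c')"
```

```text
t 12.70 p [521.3  25.7  48.4] F [-11.8  -0.   12.9] M [-0.03  1.11 -0.02] open 15.2
toolx [-0.9999 -0.0147  0.005 ] tooly [-0.0147  0.9999 -0.0019] z [-0.0049 -0.0019 -1.    ]
shift tool mm [-0.7 -0.5  0.2]
rotvec [-0.0019 -0.005  -0.0001]
```

View pics/s11c.png

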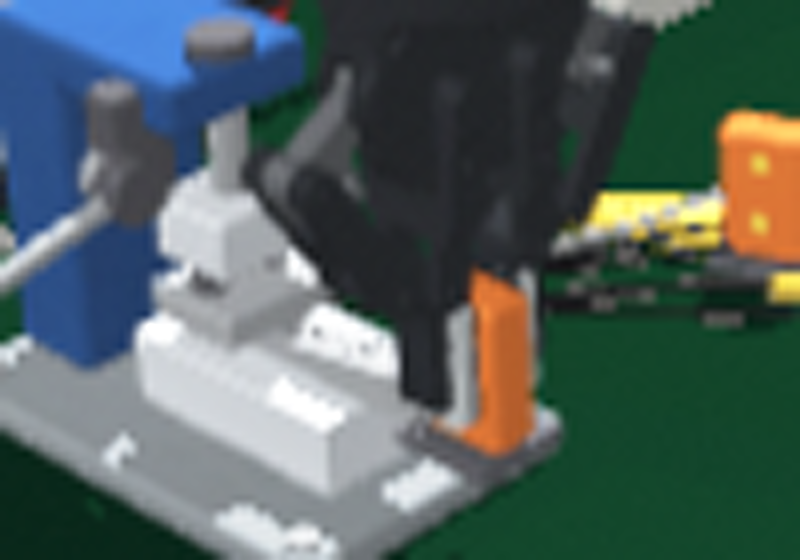

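Call:
step_arm(commands=[[0.001,-0.008,0,0,0,-0.0005,0],[0,0,0,0,0,0,0]])

```text
t: 12.92
eef_pos: [521.1, 25.8, 48.3]
tcp_rot: [0.001, -0.007, 1.0, -0.001]
contact_force: [-3.9, 0.4, 6.6]
opening: 15.3
```

```bash
python3 -c "
from h import *
rem([522,25.3,48.2],np.radians(90.85))"
```

```text
t 12.92 p [521.1  25.8  48.3] F [-3.9  0.4  6.6] M [ 0.1   0.34 -0.01] open 15.3
toolx [-0.9999 -0.0147 -0.0024] tooly [-0.0147  0.9999 -0.0028] z [ 0.0025 -0.0028 -1.    ]
shift tool mm [-0.9 -0.5  0.1]
rotvec [-0.0028  0.0024 -0.0001]
```

Call:
step_arm(commands=[[0,-0.001,0,0,0,-0.0004,0],[0,0,0,0,0,0,0]])

```text
t: 13.08
eef_pos: [521.0, 25.8, 48.3]
tcp_rot: [0.002, -0.007, 1.0, -0.001]
contact_force: [-2.9, -0.4, 3.4]
opening: 15.4
```

Call:
step_arm(commands=[[0,0,0,-0.0008,0,-0.0001,0]])

```text
t: 13.17
eef_pos: [521.1, 25.8, 48.4]
tcp_rot: [0.001, -0.007, 1.0, -0.001]
contact_force: [-7.8, -0.1, 8.0]
opening: 15.0
```

Call:
step_arm(commands=[[0,0,0,-0.001,0,-0.0001,0]])

```text
t: 13.25
eef_pos: [521.2, 25.8, 48.4]
tcp_rot: [-0.0, -0.007, 1.0, -0.001]
contact_force: [-6.7, 0.1, 6.7]
opening: 15.3
```

Call:
step_arm(commands=[[0,-0.001,0,-0.0015,0,-0.0004,0]])

```text
t: 13.33
eef_pos: [521.6, 25.8, 48.5]
tcp_rot: [-0.001, -0.007, 1.0, -0.001]
contact_force: [-6.1, -0.9, 3.2]
opening: 15.0
```

Call:
step_arm(commands=[[0,-0.001,0,-0.0015,0,-0.0003,0]])

```text
t: 13.42
eef_pos: [521.8, 25.9, 48.4]
tcp_rot: [-0.002, -0.007, 1.0, -0.001]
contact_force: [-10.4, -1.2, 8.4]
opening: 15.3
```

```bash
python3 -c "
from h import *
rem([522,25.3,48.2],np.radians(90.85))"
```

```text
t 13.42 p [521.8  25.9  48.4] F [-10.4  -1.2   8.4] M [-0.08  1.07 -0.04] open 15.3
toolx [-0.9999 -0.0149  0.0042] tooly [-0.0149  0.9999 -0.0028] z [-0.0041 -0.0028 -1.    ]
shift tool mm [-0.2 -0.6  0.2]
rotvec [-0.0028 -0.0042  0.0001]
```

Call:
step_arm(commands=[[0.001,-0.006,0,-0.001,0,-0.0006,0]])

```text
t: 13.5
eef_pos: [521.9, 25.8, 48.6]
tcp_rot: [-0.0, -0.007, 1.0, -0.002]
contact_force: [-0.9, 0.0, -2.5]
opening: 15.5
```

Call:
step_arm(commands=[[0,-0.002,0,-0.002,0,-0.0003,0]])

```text
t: 13.58
eef_pos: [522.2, 25.9, 48.4]
tcp_rot: [-0.001, -0.007, 1.0, -0.002]
contact_force: [-14.4, -0.2, 11.7]
opening: 15.3
```

Call:
step_arm(commands=[[0,-0.002,0,-0.002,0,-0.0004,0]])

```text
t: 13.67
eef_pos: [522.2, 25.9, 48.4]
tcp_rot: [-0.002, -0.008, 1.0, -0.002]
contact_force: [-14.5, 0.2, 13.4]
opening: 15.3
```

```bash
python3 -c "
from h import *
rem([522,25.3,48.2],np.radians(90.85))"
```

```text
t 13.67 p [522.2  25.9  48.4] F [-14.5   0.2  13.4] M [-0.08  1.57 -0.06] open 15.3
toolx [-0.9999 -0.015   0.0046] tooly [-0.0151  0.9999 -0.0038] z [-0.0045 -0.0038 -1.    ]
shift tool mm [ 0.2 -0.6  0.2]
rotvec [-0.0038 -0.0046  0.0002]
```

Call:
step_arm(commands=[[0,-0.006,0,0,0,-0.0006,0],[0,0,0,0,0,0,0]])

```text
t: 13.83
eef_pos: [521.9, 25.9, 48.4]
tcp_rot: [0.0, -0.007, 1.0, -0.002]
contact_force: [-2.5, 0.4, 2.7]
opening: 15.4
```

Call:
step_arm(commands=[[0,-0.003,0,-0.002,0,-0.001,0]])

```text
t: 13.92
eef_pos: [522.4, 26.0, 48.6]
tcp_rot: [0.0, -0.008, 1.0, -0.002]
contact_force: [-8.2, -0.1, 0.0]
opening: 15.2
```

Call:
step_arm(commands=[[0,-0.003,0,-0.002,0,-0.001,0]])

```text
t: 14.0
eef_pos: [522.5, 26.0, 48.5]
tcp_rot: [-0.0, -0.008, 1.0, -0.002]
contact_force: [-9.7, -0.9, 1.2]
opening: 15.5
```

```bash
python3 -c "
from h import *
rem([522,25.3,48.2],np.radians(90.85))"
```

```text
t 14.00 p [522.5  26.   48.5] F [-9.7 -0.9  1.2] M [-0.1   1.35 -0.04] open 15.5
toolx [-9.999e-01 -1.510e-02  5.000e-04] tooly [-0.0151  0.9999 -0.0036] z [-5.0e-04 -3.6e-03 -1.0e+00]
shift tool mm [ 0.5 -0.7  0.3]
rotvec [-0.0036 -0.0005  0.0003]
```

Call:
step_arm(commands=[[0,-0.003,0,-0.0025,0,-0.0008,0]])

```text
t: 14.08
eef_pos: [522.7, 26.0, 48.4]
tcp_rot: [-0.001, -0.008, 1.0, -0.002]
contact_force: [-13.9, -0.7, 9.5]
opening: 15.4
```

Call:
step_arm(commands=[[0,-0.003,0,-0.0025,0,-0.001,0]])

```text
t: 14.17
eef_pos: [523.0, 26.1, 48.6]
tcp_rot: [-0.002, -0.008, 1.0, -0.002]
contact_force: [-11.7, -0.5, 6.2]
opening: 15.2
```

```bash
python3 -c "
from h import *
rem([522,25.3,48.2],np.radians(90.85)); snap('scene','s12');crop('s12',230,200,330,270,8,'s12c'); snap('wrist','w12')"
```

```text
t 14.17 p [523.   26.1  48.6] F [-11.7  -0.5   6.2] M [-0.08  1.26 -0.04] open 15.2
toolx [-0.9999 -0.0152  0.0046] tooly [-0.0152  0.9999 -0.0035] z [-0.0045 -0.0035 -1.    ]
shift tool mm [ 1.  -0.7  0.4]
rotvec [-0.0035 -0.0046  0.0003]
```

View pics/s12c.png

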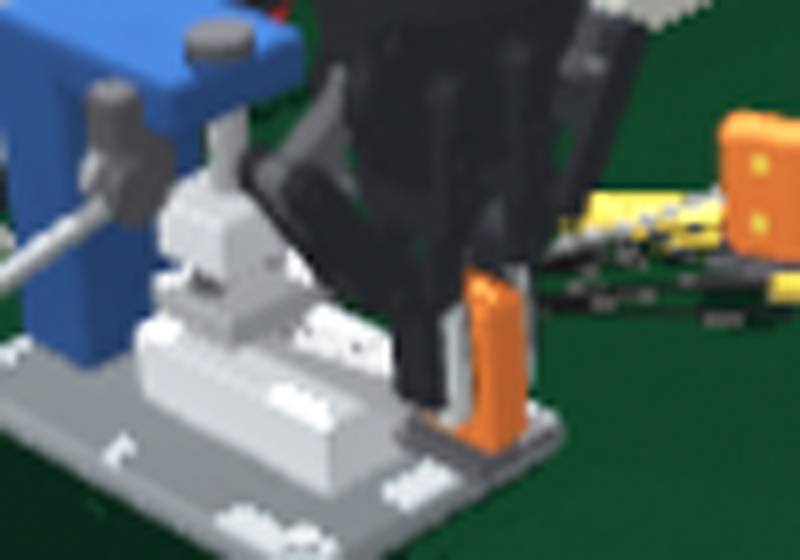

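View pics/w12.png

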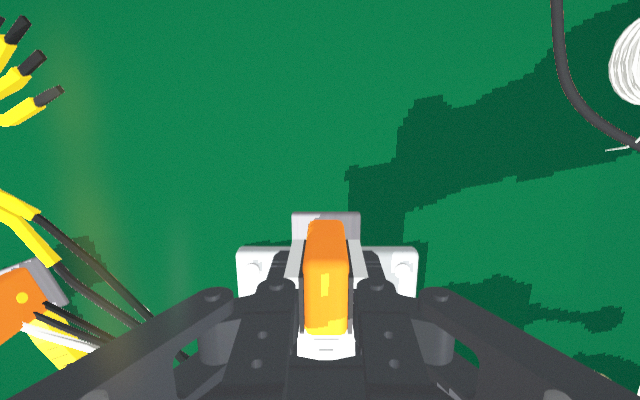

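Call:
step_arm(commands=[[0,-0.006,0,-0.0003,0,-0.0004,0],[0,0,0,0,0,0,0]])

```text
t: 14.43
eef_pos: [523.0, 26.1, 48.4]
tcp_rot: [0.0, -0.008, 1.0, -0.002]
contact_force: [-1.8, 0.6, 1.7]
opening: 15.3
```

```bash
python3 -c "
from h import *
rem([522,25.3,48.2],np.radians(90.85))"
```

```text
t 14.43 p [523.   26.1  48.4] F [-1.8  0.6  1.7] M [-0.02  0.23 -0.02] open 15.3
toolx [-9.999e-01 -1.520e-02 -8.000e-04] tooly [-0.0152  0.9999 -0.0034] z [ 9.0e-04 -3.4e-03 -1.0e+00]
shift tool mm [ 1.  -0.8  0.2]
rotvec [-0.0034  0.0008  0.0004]
```

Call:
step_arm(commands=[[0,0,0,0,0,0,0],[0,0,0,0,0,0,0],[0,0,0,0,0,0,0]])

```text
t: 14.68
eef_pos: [523.0, 26.1, 48.4]
tcp_rot: [0.0, -0.008, 1.0, -0.002]
contact_force: [-2.8, -0.1, 0.6]
opening: 15.3
```

```bash
python3 -c "
from h import *
rem([522,25.3,48.2],np.radians(90.85)); snap('scene','s13'); snap('top','t13')"
```

```text
t 14.68 p [523.   26.1  48.4] F [-2.8 -0.1  0.6] M [-0.04  0.32 -0.01] open 15.3
toolx [-9.999e-01 -1.520e-02 -7.000e-04] tooly [-0.0152  0.9999 -0.0034] z [ 8.0e-04 -3.4e-03 -1.0e+00]
shift tool mm [ 1.  -0.8  0.2]
rotvec [-0.0034  0.0007  0.0003]
```

View pics/s13.png

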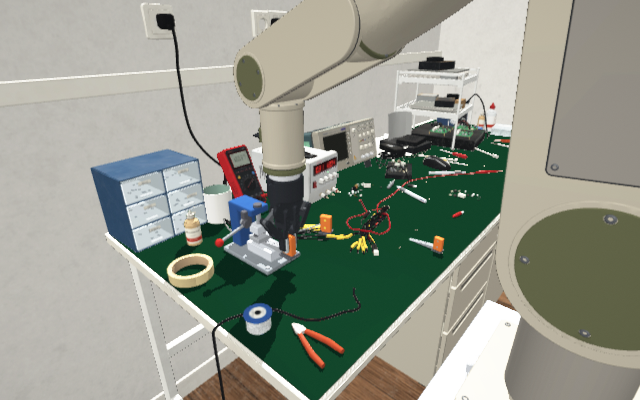

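```bash
python3 -c "
from h import *
print(manip.finish_job())"
```

```text
the job is handed in; nothing more can be done
None
```

I lowered the press lever to its lower stop, then slid the larger grey-bladed gauge flat along the anvil and in under the foot. I handed the job in at about 14.7 s with the gauge still gripped there.

- **Lever:** it met the stop at about 43 N, measured with the closed fingertips on the knob. I had meant to stop more gently. Afterwards the knob measured about 80 mm above the bench, which matches fully down.
- **Gauge choice:** the blade measured 114 mm from handle middle to tip on the one I took, against about 78 mm for the smaller look-alike. I left the yellow one alone.
- **Depth:** drag above plain anvil friction began at a TCP (fingertip) x of about 521 mm. It rose to about 7–9 N while I pushed about 2 mm further. That agrees with the depth worked out from a gap of about 7.2 mm, which put it at 522.8 mm.
- **Final state:** the gauge stayed at 523.0 mm with no spring-back. The jaws were at 15.3 mm, with about 3 N of forward push left and almost no downward force.
- **Other items:** in the last scene picture the reel, flux bottle and cutters were where they had been.

**Less certain:** during the push, downward force (up to 13 N) mixed with the drag, so I lifted slightly and re-pushed to separate them. The press's sideways position differed by 2–4 mm between cameras, but the top view taken just before insertion showed the blade centred on the anvil. I inferred the foot's lift, about 0.3 mm, from drag and depth; the pictures do not show it.

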